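Free the propellant canister's cap, whichever way it unscrews

ROBOT

A 6-joint arm with a two-finger parallel gripper is mounted at the origin on the work surface. World frame = base frame: x ahead of the robot, y to its left, z up, the work surface at z = 0. Lengths are in m, angles in rad, forces in N, time in s.
With the tool pointing down it reaches from about 0.35 to 1 m from the base axis. Payload 7.1 kg.
Tool frame: the origin (TCP) lies midway between the tips of the shut fingers; the grasp point (between the pads) lies 19 mm behind it (manip.tcp_to_grasp is the distance from the TCP to the grasp point, in m); z points along the fingers, y is the line along which they close (so a half turn about z gives the same grasp; the last joint's range is limited). The gripper opens to 85 mm and grips with 20 to 120 N. Pads are 22 mm wide; open, the fingers measure 114 mm over their backs; the gripper's body (76 mm by 85 mm) begins 54 mm behind the grasp point. The pads swing forward as they close: fully open they stand 13 mm farther back than shut.
Start: joints at [-1.275, 0.423, 1.63, -0, 1.089, -0.019], TCP at [0.194, -0.594, 0.231] pointing down, gripper open.
Joint ranges: [-3, 3], [-0.9, 2.11], [0.09, 2.58], [-1.31, 4.45], [0.11, 2.69], [-2.54, 2.54]. Speed limits (rad/s): [2.39, 2.39, 3.01, 3.14, 3.14, 3.14].

INTERFACE

Orientations are given as [roll, pitch, yaw] about the fixed x, y, z axes, in that order (R = Rz(yaw) Ry(pitch) Rx(roll)).
In Python, from station import status, imaging, workorder, manip gives the robot as it stands. The module is installed in compiled form; this text tells all that it offers.
- The arm moves only by the tool play_rows, never from a script. Its argument "steps" is a list of rows, each a list of 2 entries, a list of its own where there are three numbers: the shift along the tool's x, y, z as a fraction of full scale, then the turn, a rotation vector about the tool's x, y, z as a fraction of full scale. In form: [[[x, y, z], [wx, wy, wz]], ...]. A call has 1 to 12 rows; each row is the pose to reach, as a shift and turn from the pose commanded when the call began, along the tool's axes at that moment, turning the shorter way round; what a row does not reach only later rows make up. Full scale, the value 1, is 0.25 m for a shift and pi rad for a turn. A row lasts 1/12 s, in which the tool goes at most 41.7 mm and 7.16 degrees, less where a joint would pass 70% of its speed; a pose out of reach is approached as far as the arm can. A call with a number of a shift or a turn outside -1 to 1 is refused whole. A call with a gripper value outside its range is refused whole. "gripper" is the closure, from 0 (fully open) to 1 (shut), set as the call begins (left out, the last holds). The fingers move at their own pace and stop on an object; "squeeze" is the grip in N (left out, the last holds). Time passes only in rows, so rows that repeat a pose let the fingers close. It gives the time, the measured TCP pose, the force, the opening and the grip force at its end, in the units of the state.
- status.sense(): the state, without advancing time (a new reading comes with each control period).
- imaging.get_image(name): name is "scene" or "top" or "wrist"; returns a dict with "color" (384x512x3 uint8, red, green, blue), "intrinsics" (3x3 intrinsics, pixels), "T" (4x4, takes a point from camera to world coordinates). Camera axes: x right, y down, z forward; pixel columns grow to the right and rows downward; lengths in m; the calibration is good to about 2 mm. The wrist camera is an equidistant fisheye: a pixel r from the principal point sees the ray r / f radians off the axis. A picture is of the moment at which its call begins. There is no depth.
- workorder.job_done(): hands the job in; it is judged then, once.
The state is a dict: "time": time; "q": joint angles; "qd": joint speeds; "joint_torque": joint torques, N m; "position": TCP position; "eef_rot": TCP orientation; "ft_force": force on the tool from outside, world axes, zero at the start; "torque": the same for the moment, N m; "grip_width": finger opening in m; "grip_force": force on a finger pad.
Only numpy, scipy, OpenCV 4.12 (cv2) and the standard library are available. Lean on these libraries where they do the work, as an engineer would, in place of code of your own. Each camera call takes 0.05 s, during which the arm holds its last target. There are 200 camera calls.

TASK

On the miniature-painting bench, take the red cap off the blue airbrush canister in the wooden stand. Nobody knows whether its quick thread is right- or left-handed: try it one way and, if it only jams, the other way, and turn it the way that gives until it is free (about a sixth of a turn, never prise it off unturned), then lift it straight off and finish still holding it in the gripper, upright and still, about a hand's breadth (10 cm) above where it sat. Leave the two figures, the paint pot and the dropper bottle where they stand.

Things in the scene. Friction and masses are not known exactly. Their poses are not given: they have to be found in the camera images.
- cap: Red ribbed cap screwed on the blue canister: round, upright, 46 mm diameter, 44 mm tall, about 60 g. Origin: centre of its open underside; z up its axis, x along the white stripe on its top. Grip it on its sides from above, 20 to 40 mm above the origin, at any yaw. The canister's shoulder lies 5 mm below its underside. Held against a stop, it lets the gripper slip round it.
- neck (a point): Point on the brass neck's axis at the screwed-on cap's underside, 125 mm above the bench. The quick thread: the wrong way the cap turns only 0.09 to 0.2 rad to a hard stop; the right way about 1.05 rad, to a hard stop, where it is free to lift straight up. The hand differs per start, unseen. A sprung pin (4 N) presses the cap up: light drag, 0.05 N m; once free it pops up 4 mm.
- stand: Fixed wooden stand, 100 x 250 mm, 22 mm thick, long along its y, at any yaw; origin at the centre of its underside on the bench. Holds two fixed upright canisters, 60 mm diameter: the blue one with the cap 65 mm towards its -y, and an aluminium one with a dark steel regulator (50 mm diameter, top 152 mm above the bench) 65 mm towards +y.
- figure_round: Bystander: grey miniature soldier on a round pale wooden base 34 mm across, 44 mm tall; origin under its base, z up.
- figure_square: Bystander: grey miniature soldier on a square black base 32 mm across, 44 mm tall; origin under its base, z up.
- paint_pot: Bystander: orange paint pot with a grey lid, 38 mm diameter, 48 mm tall; origin under its base, z up.
- dropper_bottle: Bystander: green dropper bottle with a white cap, 27 mm diameter, 80 mm tall; origin under its base, z up.
Things that resemble listed ones, but are neither listed nor needed, are in the scene too. Of the things shaped like the cap, the red one is meant.

How it is judged:
By the outcome, as a careful person would: the job done as asked, in the order asked, and still so for the second after the job is handed in, while the arm keeps its last pose, push and grip.
It also fails if it takes over 42 s, if anything falls off the work surface, if the arm or the gripper's body presses on something with over 40 N, if the wrist force passes 120 N, or if a joint passes its speed limit or range.

## Working session

There is one attempt and no reset: what is moved stays moved. The work goes in short steps, Python scripts to look and compute and a tool call to move; the robot and the scene stay as the last step left them, time stands still between calls to the robot, and variables do not carry over. Pictures are saved under pics/ and viewed, at most 10 in all, crops included, and the job is handed in when it is done.

Besides the shell and the picture viewer there is one more tool, called by a JSON object that holds its "fn" and its "kwargs", one argument or row to a line. play_rows: Moves the arm, as the interface text tells. Its arguments: {"type":"object","properties":{"steps":{"type":"array","items":{"type":"array"}},"gripper":{"type":"number"},"squeeze":{"type":"number"}},"required":["steps"]}

```bash
mkdir -p pics
cat > h.py <<'E'
import numpy as np,cv2
from station import status,imaging,workorder,manip
def get(n):
    d=imaging.get_image(n);return d["color"],np.array(d["intrinsics"]),np.array(d["T"])
def ray(K,T,u,v):
    d=T[:3,:3]@np.array([(u-K[0,2])/K[0,0],(v-K[1,2])/K[1,1],1]);return T[:3,3],d
def plane(K,T,u,v,z):
    o,d=ray(K,T,u,v);return o+d*(z-o[2])/d[2]
def blobs(c,lo,hi,amin=40):
    h=cv2.cvtColor(c,cv2.COLOR_RGB2HSV);m=cv2.inRange(h,lo,hi)
    if lo[0]==0:m|=cv2.inRange(h,(172,lo[1],lo[2]),(180,255,255))
    n,l,s,ce=cv2.connectedComponentsWithStats(m)
    return [(s[i].tolist(),ce[i].round(1).tolist()) for i in range(1,n) if s[i][4]>=amin]
E
python3 - <<'E'
from h import *
c,K,T=get("top");c2,K2,T2=get("scene")
cv2.imwrite("pics/a.png",np.hstack([c,c2])[:,:,::-1][:, :]) if 0 else None
cv2.imwrite("pics/a.png",cv2.resize(np.vstack([c,c2]),None,fx=.78,fy=.78)[:,:,::-1])
print("top",T[:3,3],"scene",T2[:3,3])
for n,(c,K,T) in {"top":(c,K,T),"scene":(c2,K2,T2)}.items():
  for b in blobs(c,(0,120,70),(8,255,255)):print(n,"red",b,plane(K,T,*b[1],.169).round(3))
  for b in blobs(c,(100,120,50),(125,255,255)):print(n,"blue",b,plane(K,T,*b[1],.1).round(3))
s=status.sense();print(s)
print(manip.tcp_to_grasp)
E
```

```text
top [0.53190466 0.01938532 0.76374576] scene [1.07161429 0.30210107 0.65006752]
top red ([272, 113, 28, 21, 160], [282.9, 126.7]) [ 0.667 -0.026  0.169]
top red ([314, 124, 27, 25, 166], [321.9, 140.4]) [ 0.648 -0.08   0.169]
top red ([245, 169, 34, 35, 816], [261.7, 186.1]) [0.585 0.004 0.169]
top blue ([242, 180, 37, 29, 204], [255.0, 199.5]) [0.571 0.013 0.1  ]
scene red ([49, 103, 9, 13, 53], [52.4, 107.5]) [ 0.626 -0.383  0.169]
scene red ([216, 150, 26, 35, 722], [228.8, 167.7]) [0.608 0.018 0.169]
scene red ([140, 224, 23, 16, 186], [152.1, 232.2]) [ 0.788 -0.008  0.169]
scene red ([162, 249, 23, 17, 205], [173.5, 258.1]) [0.81  0.047 0.169]
scene red ([498, 277, 14, 24, 152], [505.9, 290.0]) [0.638 0.464 0.169]
scene blue ([199, 0, 18, 18, 266], [208.2, 7.8]) [-0.112 -0.488  0.1  ]
scene blue ([238, 0, 5, 25, 122], [240.0, 11.7]) [-0.138 -0.382  0.1  ]
scene blue ([63, 107, 13, 19, 142], [69.3, 116.1]) [ 0.568 -0.423  0.1  ]
scene blue ([215, 181, 29, 33, 663], [231.0, 197.0]) [0.61  0.022 0.1  ]
{'time': 0.1, 'q': array([-1.27499406e+00,  4.23784220e-01,  1.63062910e+00,  3.55647622e-06,
        1.08860875e+00, -1.90239436e-02]), 'qd': array([ 0.000693  , -0.00031188, -0.00359738,  0.00206947, -0.00032428,
       -0.0002378 ]), 'joint_torque': array([-3.70349317e-04, -5.58425438e+01, -2.82445872e+01, -6.25998922e-06,
        3.04703026e-03,  2.51591524e-05]), 'position': array([ 0.19339502, -0.59379167,  0.23060497]), 'eef_rot': array([-3.14016355e+00, -3.03396055e-05,  3.14824540e-01]), 'ft_force': array([-0.14000142, -0.63235712, -0.08605257]), 'torque': array([ 0.04320722, -0.00183869, -0.02308988]), 'grip_force': 0.0, 'grip_width': 0.08534559245179443}
0.0187
```

View pics/a.png

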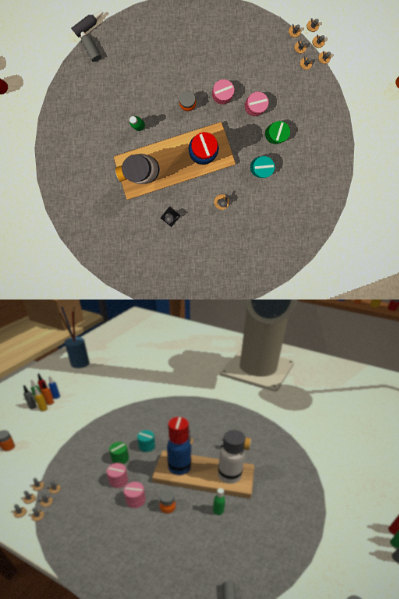

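The red cap on the blue canister sits at top (261,186) and scene (229,168). The look-alikes are pink x2, green and teal caps lying on the bench. Only the red one sits on a canister, so I'll confirm it in a crop and refine its position.

Run:
```python
from h import *
c,K,T=get("top");c2,K2,T2=get("scene")
cv2.imwrite("pics/b.png",np.hstack([cv2.resize(c[130:260,130:330],(600,390)),cv2.resize(c2[130:280,180:340],(190,178)).repeat(1,0) if 0 else cv2.resize(c2[130:260,190:256],(198,390))])[:,:,::-1])
h=cv2.cvtColor(c,cv2.COLOR_RGB2HSV)
m=cv2.inRange(h,(0,150,150),(8,255,255))|cv2.inRange(h,(172,150,150),(180,255,255));m[:165]=0;m[210:]=0;m[:,:235]=0;m[:,290:]=0
p=np.argwhere(m)[:,::-1].astype(np.float32);ctr,r=cv2.minEnclosingCircle(p)
print(ctr,r,r*2/K[0,0]*(T[2,3]-.169),plane(K,T,*ctr,.169))
w=cv2.inRange(h,(8,90,80),(25,255,255));w[:140]=0;w[270:]=0;w[:,:135]=0;w[:,310:]=0
n,l,s,ce=cv2.connectedComponentsWithStats(w);i=1+s[1:,4].argmax()
b=cv2.boxPoints(cv2.minAreaRect(np.argwhere(l==i)[:,::-1].astype(np.float32)))
P=np.array([plane(K,T,*q,.022) for q in b]);print(P.round(3),P.mean(0))
# triangulate w/ scene
m=cv2.inRange(cv2.cvtColor(c2,cv2.COLOR_RGB2HSV),(0,120,70),(8,255,255));ys,xs=np.nonzero(m[150:186,214:244]);
print("scene red ext",xs.min()+214,xs.max()+214,ys.min()+150,ys.max()+150)
for z in(.125,.147,.169):
  q=T2[:3,:3].T@(np.r_[plane(K,T,*ctr,.169)[:2],z]-T2[:3,3]);print(z,(K2@q/q[2])[:2])
```

```text
(261.8823547363281, 185.41175842285156) 16.836896896362305 0.045898344174017607 [0.58621593 0.00403346 0.169     ]
[[ 0.576  0.205  0.022]
 [ 0.653 -0.038  0.022]
 [ 0.556 -0.068  0.022]
 [ 0.481  0.174  0.022]] [0.56631614 0.06817283 0.022     ]
scene red ext 216 241 150 183
0.125 [229.01622879 176.25692368]
0.147 [228.77647383 167.29743836]
0.169 [228.5266872 157.9630767]
```

View pics/b.png

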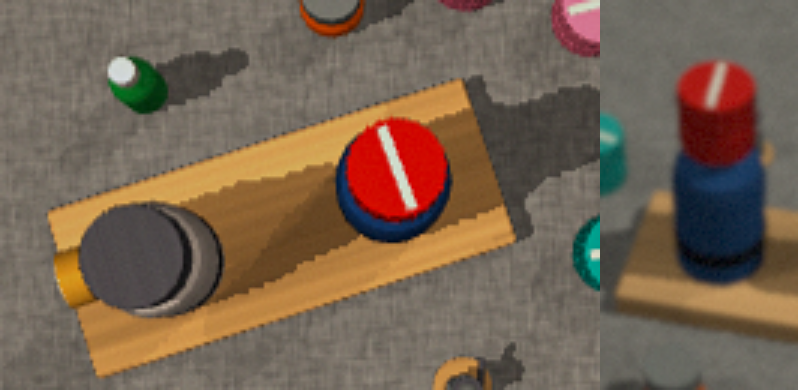

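The crop shows the striped red cap on the blue canister at about (397,168). Its diameter measures 45.9 mm and the stand offset agrees with it. Moving above it now.

{"fn": "play_rows", "kwargs": {
  "steps": [
    [[1, -0.8, -0.08], [0, 0, 0]],
    [[1, -0.8, -0.08], [0, 0, 0]],
    [[1, -0.8, -0.08], [0, 0, 0]],
    [[1, -0.8, -0.08], [0, 0, 0]],
    [[1, -0.8, -0.08], [0, 0, 0]],
    [[1, -0.8, -0.08], [0, 0, 0]],
    [[1, -0.8, -0.08], [0, 0, 0]],
    [[1, -0.8, -0.08], [0, 0, 0]]
  ],
  "gripper": 0
}}

```text
time: 0.87
position: [0.3703, -0.3239, 0.2515]
eef_rot: [-3.141, -0.0, 0.316]
ft_force: [1.5, -0.9, 0.1]
grip_width: 0.0852
grip_force: 0.0
```

{"fn": "play_rows", "kwargs": {
  "steps": [
    [[1, -0.8, 0], [0, 0, 0]],
    [[1, -0.8, 0], [0, 0, 0]],
    [[1, -0.8, 0], [0, 0, 0]],
    [[1, -0.8, 0], [0, 0, 0]],
    [[1, -0.8, 0], [0, 0, 0]],
    [[1, -0.8, 0], [0, 0, 0]],
    [[1, -0.8, 0], [0, 0, 0]],
    [[1, -0.8, 0], [0, 0, 0]]
  ]
}}

```text
time: 1.53
position: [0.5466, -0.0561, 0.2514]
eef_rot: [-3.141, -0.001, 0.316]
ft_force: [0.1, -0.2, 0.3]
grip_width: 0.0852
grip_force: 0.0
```

{"fn": "play_rows", "kwargs": {
  "steps": [
    [[0.235, -0.19, 0], [0, 0, -0.406]],
    [[0.235, -0.19, 0], [0, 0, -0.406]],
    [[0.235, -0.19, 0], [0, 0, -0.406]],
    [[0.235, -0.19, 0], [0, 0, -0.406]],
    [[0.235, -0.19, 0], [0, 0, -0.406]],
    [[0.235, -0.19, 0], [0, 0, -0.406]],
    [[0.235, -0.19, 0], [0, 0, -0.406]],
    [[0.235, -0.19, 0], [0, 0, -0.406]],
    [[0.235, -0.19, 0], [0, 0, -0.406]],
    [[0.235, -0.19, 0], [0, 0, -0.406]],
    [[0.235, -0.19, 0], [0, 0, -0.406]],
    [[0.235, -0.19, 0], [0, 0, -0.406]]
  ]
}}

```text
time: 2.53
position: [0.5861, 0.0043, 0.2512]
eef_rot: [-3.141, -0.0, 1.591]
ft_force: [-0.3, 1.3, 0.3]
grip_width: 0.0858
grip_force: 0.0
```

Run:
```python
from h import *
s=status.sense();print(s['time'],s['q'].round(3),s['position'],s['eef_rot'],s['ft_force'])
c,K,T=get("wrist");cv2.imwrite("pics/c.png",c[:,:,::-1]);print(K,T.round(3))
for b in blobs(c,(0,120,70),(8,255,255),150):
  print(b)
h=cv2.cvtColor(c,cv2.COLOR_RGB2HSV);m=cv2.inRange(h,(0,120,70),(8,255,255))|cv2.inRange(h,(174,120,70),(180,255,255))
```

```text
2.5333 [-0.013  0.344  1.701 -0.     1.097 -0.033] [0.58611834 0.00427028 0.2511538 ] [-3.14120529e+00 -4.46355052e-06  1.59123582e+00] [-0.34595962  1.28826147  0.28069469]
[[297.31863964   0.         260.55407217]
 [  0.         297.31863964 187.61825389]
 [  0.           0.           1.        ]] [[ 1.     0.02   0.005  0.584]
 [ 0.02  -0.964 -0.264  0.072]
 [-0.001  0.264 -0.965  0.394]
 [ 0.     0.     0.     1.   ]]
([232, 157, 60, 65, 2612], [261.4, 188.7])
```

View pics/c.png

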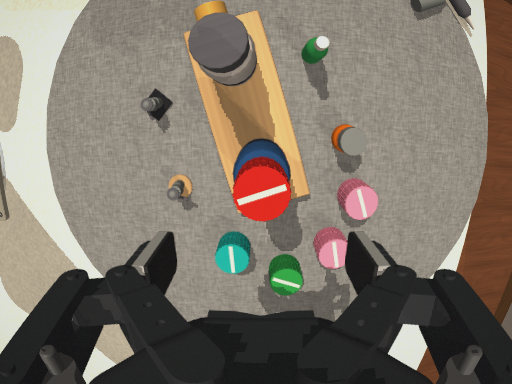

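Wrist view: the red cap is centred near (262,192), which gives (0.587, 0.006), within 2 mm of the top view. Descending straight and gripping.

{"fn": "play_rows", "kwargs": {
  "steps": [
    [[0, 0, 0.12], [0, 0, 0]],
    [[0, 0, 0.24], [0, 0, 0]],
    [[0, 0, 0.34], [0, 0, 0]],
    [[0, 0, 0.42], [0, 0, 0]],
    [[0, 0, 0.472], [0, 0, 0]],
    [[0, 0, 0.472], [0, 0, 0]],
    [[0, 0, 0.472], [0, 0, 0]]
  ]
}}

```text
time: 3.17
position: [0.5859, 0.0043, 0.1328]
eef_rot: [-3.14, -0.0, 1.589]
ft_force: [0.5, -0.7, 0.8]
grip_width: 0.0854
grip_force: 0.0
```

{"fn": "play_rows", "kwargs": {
  "steps": [
    [[0, 0, 0], [0, 0, 0]],
    [[0, 0, 0], [0, 0, 0]],
    [[0, 0, 0], [0, 0, 0]],
    [[0, 0, 0], [0, 0, 0]],
    [[0, 0, 0], [0, 0, 0]],
    [[0, 0, 0], [0, 0, 0]],
    [[0, 0, 0], [0, 0, 0]],
    [[0, 0, 0], [0, 0, 0]],
    [[0, 0, 0], [0, 0, 0]],
    [[0, 0, 0], [0, 0, 0]],
    [[0, 0, 0], [0, 0, 0]],
    [[0, 0, 0], [0, 0, 0]]
  ],
  "gripper": 1,
  "squeeze": 40
}}

```text
time: 4.17
position: [0.5868, 0.0042, 0.1335]
eef_rot: [3.14, 0.0, 1.59]
ft_force: [2.8, -0.2, 3.8]
grip_width: 0.0449
grip_force: 41.8
```

Run:
```python
from h import *
s=status.sense();print(s['time'],s['position'],s['torque'],s['ft_force'],s['q'].round(3))
```

```text
4.1667 [0.58679165 0.00423659 0.13351383] [ 0.00640841 -0.43713972  0.02432529] [ 2.79338691 -0.18566344  3.84767197] [-0.013  0.495  1.781  0.     0.864 -0.033]
```

Gripped. First try is counter-clockwise seen from above (yaw increasing, tool −z), 0.25 rad.

{"fn": "play_rows", "kwargs": {
  "steps": [
    [[0, 0, 0], [0, 0, -0.013]],
    [[0, 0, 0], [0, 0, -0.026]],
    [[0, 0, 0], [0, 0, -0.04]],
    [[0, 0, 0], [0, 0, -0.053]],
    [[0, 0, 0], [0, 0, -0.066]],
    [[0, 0, 0], [0, 0, -0.08]],
    [[0, 0, 0], [0, 0, -0.08]],
    [[0, 0, 0], [0, 0, -0.08]]
  ]
}}

```text
time: 4.83
position: [0.586, 0.0042, 0.1332]
eef_rot: [-3.141, -0.0, 1.84]
ft_force: [0.5, 0.0, 3.9]
grip_width: 0.0454
grip_force: 41.8
```

Run:
```python
from h import *
s=status.sense();print(s['time'],s['position'],s['eef_rot'],s['torque'],s['ft_force'],s['joint_torque'].round(2),s['q'].round(3))
c,K,T=get("top");cv2.imwrite("pics/d.png",cv2.resize(c[130:260,180:330],(600,520))[:,:,::-1])
```

```text
4.8333 [0.58595478 0.00416797 0.13318694] [-3.14088243e+00 -9.19407701e-05  1.84034821e+00] [-0.08037672 -0.09686556  0.01726029] [0.54938649 0.01165542 3.93529427] [  0.27 -52.32 -21.34   0.12   0.12  -0.13] [-0.013  0.495  1.782 -0.     0.865 -0.283]
```

The moment about z is only 0.02 N·m after 0.25 rad, beyond the 0.2 rad jam limit, so this way gives. Continuing.

{"fn": "play_rows", "kwargs": {
  "steps": [
    [[0, 0, 0], [0, 0, -0.025]],
    [[0, 0, 0], [0, 0, -0.05]],
    [[0, 0, 0], [0, 0, -0.075]],
    [[0, 0, 0], [0, 0, -0.1]],
    [[0, 0, 0], [0, 0, -0.125]],
    [[0, 0, 0], [0, 0, -0.15]],
    [[0, 0, 0], [0, 0, -0.175]],
    [[0, 0, 0], [0, 0, -0.2]],
    [[0, 0, 0], [0, 0, -0.215]],
    [[0, 0, 0], [0, 0, -0.23]],
    [[0, 0, 0], [0, 0, -0.23]],
    [[0, 0, 0], [0, 0, -0.23]]
  ]
}}

```text
time: 5.88
position: [0.5865, 0.0042, 0.1333]
eef_rot: [3.141, 0.0, 2.562]
ft_force: [2.1, -1.2, 2.2]
grip_width: 0.0449
grip_force: 41.9
```

Run:
```python
from h import *
s=status.sense();print(s['time'],s['position'],s['eef_rot'],s['torque'],s['ft_force'],s['joint_torque'].round(2))
```

```text
5.8833 [0.58651877 0.00421056 0.1332858 ] [3.14133489e+00 4.07678864e-04 2.56193529e+00] [-0.11512117 -0.43901342 -0.16619523] [ 2.13430968 -1.18446974  2.19738803] [  0.45 -52.87 -20.42   0.08   0.75  -0.25]
```

{"fn": "play_rows", "kwargs": {
  "steps": [
    [[0, 0, 0], [0, 0, -0.012]],
    [[0, 0, 0], [0, 0, -0.024]],
    [[0, 0, 0], [0, 0, -0.036]],
    [[0, 0, 0], [0, 0, -0.048]],
    [[0, 0, 0], [0, 0, -0.06]],
    [[0, 0, 0], [0, 0, -0.06]],
    [[0, 0, 0], [0, 0, -0.06]]
  ]
}}

```text
time: 6.47
position: [0.5855, 0.0045, 0.1332]
eef_rot: [3.141, -0.002, 2.748]
ft_force: [-1.2, 1.9, 5.3]
grip_width: 0.0453
grip_force: 40.7
```

Run:
```python
from h import *
s=status.sense();print(s['time'],s['position'],s['eef_rot'],s['torque'],s['ft_force'],s['joint_torque'].round(2))
c,K,T=get("wrist");cv2.imwrite("pics/e.png",c[:,:,::-1])
```

```text
6.4667 [0.585503   0.00453329 0.1332382 ] [ 3.14126168e+00 -1.95453919e-03  2.74841334e+00] [ 0.09799017  0.08714576 -0.95010733] [-1.16380241  1.89076884  5.3046808 ] [  0.49 -51.74 -21.77  -0.74  -0.26  -1.  ]
```

View pics/e.png

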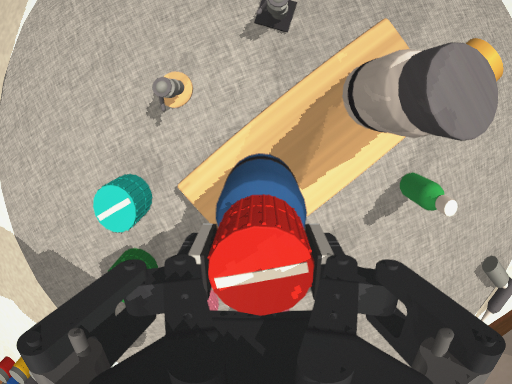

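At the stop: the moment reached 0.95 N·m after about 1.15 rad, and the stripe turned with the gripper (about −12° in the image, at (262,272)). I'll lift slightly and check the force.

{"fn": "play_rows", "kwargs": {
  "steps": [
    [[0, 0, -0.01], [0, 0, 0.008]],
    [[0, 0, -0.02], [0, 0, 0.008]],
    [[0, 0, -0.03], [0, 0, 0.008]],
    [[0, 0, -0.04], [0, 0, 0.008]],
    [[0, 0, -0.04], [0, 0, 0.008]]
  ]
}}

```text
time: 6.93
position: [0.5853, 0.0047, 0.142]
eef_rot: [-3.141, -0.003, 2.725]
ft_force: [1.8, 2.3, -2.1]
grip_width: 0.0451
grip_force: 46.0
```

{"fn": "play_rows", "kwargs": {
  "steps": [
    [[0, 0, -0.03], [0, 0, 0]],
    [[0, 0, -0.07], [0, 0, 0]],
    [[0, 0, -0.12], [0, 0, 0]],
    [[0, 0, -0.17], [0, 0, 0]],
    [[0, 0, -0.22], [0, 0, 0]],
    [[0, 0, -0.27], [0, 0, 0]],
    [[0, 0, -0.31], [0, 0, 0]],
    [[0, 0, -0.34], [0, 0, 0]],
    [[0, 0, -0.36], [0, 0, 0]],
    [[0, 0, -0.36], [0, 0, 0]],
    [[0, 0, -0.36], [0, 0, 0]],
    [[0, 0, -0.36], [0, 0, 0]]
  ]
}}

```text
time: 7.93
position: [0.5858, 0.0043, 0.2326]
eef_rot: [-3.141, -0.001, 2.728]
ft_force: [-0.4, 0.5, -0.7]
grip_width: 0.045
grip_force: 46.2
```

Run:
```python
from h import *
s=status.sense();print(s['time'],s['position'],s['eef_rot'],s['ft_force'],abs(s['qd']).max())
c,K,T=get("wrist");c2,_,_=get("scene");cv2.imwrite("pics/f.png",np.hstack([cv2.resize(c,(400,300)),cv2.resize(c2[80:290,110:390],(400,300))])[:,:,::-1])
```

```text
7.9333 [0.5858336  0.00425384 0.23264564] [-3.14109436e+00 -1.16612050e-03  2.72753238e+00] [-0.39936313  0.5446319  -0.67962055] 0.006717573704435487
```

View pics/f.png

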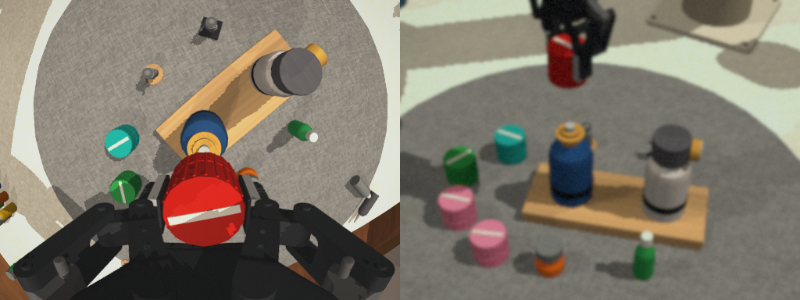

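The cap hangs upright in the gripper (scene half, (567,60)), clear of the exposed brass neck at (570,130), and the bystanders haven't moved.

```bash
python3 -c "
from station import workorder;print(workorder.job_done())"
```

```text
the job is handed in; nothing more can be done
None
```

The red cap came free turning counter-clockwise to its stop, and the arm is holding it upright and still about 10 cm above where it sat; the figures, paint pot and dropper bottle were not touched, and the job is handed in.

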